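# Set the seasonings out on their stands

## Robot

A 6-joint arm with a two-finger parallel gripper is mounted at the origin on a cart in front of the work surface, level with it; the furniture and walls round the work are solid. World frame = base frame: x ahead of the robot, y to its left, z up, the work surface at z = 0. Lengths are in mm, angles in rad, forces in N, time in s.
With the tool pointing down it reaches from about 400 to 925 mm from the base axis. Payload 12.5 kg.
Tool frame: the origin (TCP) lies on the mounting face of the last link; the fingertips stand 190 mm ahead of it and the grasp point (between the pads) lies 171 mm ahead of it; z points along the fingers, y is the line along which they close (so a half turn about z gives the same grasp; the last joint's range is limited). The gripper opens to 95 mm and grips with 3 to 60 N. Pads are 20 mm wide; open, the fingers measure 119 mm over their backs; the gripper's body (75 mm by 180 mm) begins 59 mm behind the grasp point.
Start: joints at [1.179, 0.491, 1.559, -0, 1.092, -0.106], TCP at [176.179, 599.655, 404.761] pointing down, gripper open.
Joint ranges: [-3.1, 3.1], [-0.84, 2.19], [0.05, 2.79], [-1.13, 4.28], [0.06, 2.93], [-2.69, 2.69]. Speed limits (rad/s): [2.22, 2.22, 2.79, 3.14, 3.14, 3.14].

## Interface

Orientations are given as [roll, pitch, yaw] about the fixed x, y, z axes, in that order (R = Rz(yaw) Ry(pitch) Rx(roll)).
In Python, from cell import env gives the robot as it stands.
- The arm moves only by the tool carry_out, never from a script. Its argument "series" is a list of rows, each a list of 5 numbers: the shift along the tool's x, y, z in m, then the turn about the tool's z in degrees, then the opening, from 0 (shut) to 1 (fully open). A call has 1 to 20 rows; each row is the pose to reach, as a shift and turn from the pose commanded when the call began, along the tool's axes at that moment; what a row does not reach only later rows make up. A row lasts 1/8 s, in which the tool goes at most 62.5 mm and 10.7 degrees, less where a joint would pass 70% of its speed; a pose out of reach is approached as far as the arm can. A call with a gripper value outside its range is refused whole. The fingers move at their own pace and stop on an object; the grip force is fixed at half the most. Time passes only in rows, so rows that repeat a pose let the fingers close. It gives the time, the measured TCP pose, the force, the opening and the grip force at its end, in the units of the state.
- env.state(): the state, without advancing time (a new reading comes with each control period).
- env.read_camera(name): name is "scene" or "side" or "wrist"; returns (picture, depth): 420x560x3 uint8, red, green, blue; 420x560 float32, mm along the optical axis (not along the pixel's ray), 0 where there is no reading.
- env.get_calibration(name): a dict with "intrinsics" (3x3 intrinsics, pixels), "cam_to_world" (4x4, takes a point from camera to world coordinates); the wrist camera has in their place "T_tool_cam" (4x4, takes a point from camera to tool coordinates, whose origin is the TCP and whose axes are the flange's). Camera axes: x right, y up, looking along -z (the intrinsics and any distortion apply to the point x, -y, -z); pixel columns grow to the right and rows downward; lengths in mm; the calibration is good to about 2 mm. A picture is of the moment at which its call begins: read the wrist's pose just before it. get_calibration takes no time and is no camera call.
- env.job_done(): hands the job in; it is judged then, once.
The state is a dict: "t": time; "joints": joint angles; "qvel": joint speeds; "tau": joint torques, N m; "eef_pos": TCP position; "tcp_rot": TCP orientation; "ft_force": force on the tool from outside, world axes, zero at the start; "moment": the same for the moment, N m; "opening": opening from 0.0 (shut) to 1.0 (fully open); "grip_force": force on a finger pad.
Only numpy, scipy, OpenCV 4.12 (cv2) and the standard library are available. Lean on these libraries where they do the work, as an engineer would, in place of code of your own. Each camera call takes 0.05 s, during which the arm holds its last target. There are 200 camera calls.

## Task

Set the table for dinner: put the four seasonings on their own stands, matched by colour - the wooden pepper mill on the dark wooden stand, the grey-capped salt shaker on the grey stand, the red-lidded jar on the red stand and the black-capped spice jar on the black stand. Each must stand upright, flat in the recess inside the rim; set them down gently without dropping them or knocking anything over. Leave the food tin and the garlic where they are.

Things in the scene. Friction and masses are not known exactly. Their poses are not given: they have to be found in the camera images.
- pepper_mill: Wooden pepper mill, turned, round, standing upright: foot 58 mm in diameter, 170 mm tall. Round wooden head, 49 mm in diameter at its widest 141 mm above the foot (head from 123 to 159 mm, fixed to the body), with a small metal knob on top. About 0.18 kg. Easy to grip by the head. Origin: centre of its underside; z up along its axis.
- shaker: Small salt shaker with a pale grey cap, standing upright, round, 90 mm tall: body 44 mm in diameter up to 66 mm, above that a narrower cap 34 mm in diameter. About 0.1 kg. Origin: centre of its underside; z up along its axis.
- red_jar: Tall round clear jar with a bright red lid and grey contents, standing upright: 61 mm in diameter, 161 mm tall, lid from about 145 mm up (smooth-sided, as wide as the jar). Grip it within 30 mm of the top, so that the palm stays clear of the lid. About 0.46 kg. Origin: centre of its underside; z up along its axis.
- spice_jar: Slim round spice jar with a black cap (a little dark blue on top) and a dark blue label, standing upright: 41 mm in diameter, 105 mm tall. About 0.11 kg. Origin: centre of its underside; z up along its axis.
- wood_stand: Low round dark brown wooden stand (a dish with a rim) fixed to the table, for the wooden pepper mill. Outside diameter 88 mm, rim height 10 mm, flat round recess 80 mm across whose floor is 4 mm above the table; a small felt dot marks the middle. Origin: centre of its underside, on the table; z up.
- grey_stand: Low round grey plastic stand (a dish with a rim) fixed to the table, for the grey-capped salt shaker. Outside diameter 74 mm, rim height 10 mm, flat round recess 66 mm across whose floor is 4 mm above the table; a small felt dot marks the middle. Origin: centre of its underside, on the table; z up.
- red_stand: Low round red plastic stand (a dish with a rim) fixed to the table, for the red-lidded jar. Outside diameter 88 mm, rim height 10 mm, flat round recess 80 mm across whose floor is 4 mm above the table; a small felt dot marks the middle. Origin: centre of its underside, on the table; z up.
- black_stand: Low round black plastic stand (a dish with a rim) fixed to the table, for the black-capped spice jar. Outside diameter 70 mm, rim height 10 mm, flat round recess 62 mm across whose floor is 4 mm above the table; a small felt dot marks the middle. Origin: centre of its underside, on the table; z up.
- tin: Closed food tin with a blue, white and red label, 57 mm in diameter, 72 mm tall. No seasoning: stays where it is. Origin: centre of its underside.
- garlic: Garlic bulb, whitish, 60x57x58 mm. Stays where it is. Origin: centre of its underside.
Things that resemble listed ones, but are neither listed nor needed, are in the scene too. There is more than one size of the grey_stand; the one meant has the size given above.

How it is judged (in metres and radians):
At the end, for the whole second after the job is handed in: Each of the four seasonings stands upright (within 0.08 rad), at rest, flat on the recess floor of its own stand (underside 1 to 8 mm above the table-level origin of the stand) with its axis within 13 mm of the stand's centre; the tin and the garlic are within 3 cm of where they began (horizontal distance between pepper_mill and wood_stand below 0.013 m and z of pepper_mill in the frame of wood_stand between 0.001 and 0.008 m and angle between each of pepper_mill, shaker, red_jar, spice_jar's own z axis and vertical below 0.08 rad and linear speed of each of pepper_mill, shaker, red_jar, spice_jar below 0.02 m/s and angular speed of each of pepper_mill, shaker, red_jar, spice_jar below 0.2 rad/s and horizontal distance between shaker and grey_stand below 0.013 m and z of shaker in the frame of grey_stand between 0.001 and 0.008 m and horizontal distance between red_jar and red_stand below 0.013 m and z of red_jar in the frame of red_stand between 0.001 and 0.008 m and horizontal distance between spice_jar and black_stand below 0.013 m and z of spice_jar in the frame of black_stand between 0.001 and 0.008 m and distance of each of tin, garlic from where it was at the start of the episode below 0.03 m); the robot touches nothing.
It fails at once if the food tin or the garlic is moved more than 3 cm (distance of any of tin, garlic from where it was at the start of the episode above 0.03 m).
It fails at once if one of the seasonings or the tin is knocked over (leans more than 45 degrees) (angle between any of pepper_mill, shaker, red_jar, spice_jar, tin's own z axis and vertical above 0.785 rad).
It fails at once if one of the seasonings is dropped (in the air, touching nothing, more than 3 cm above the table) ((height (world z) of pepper_mill above 0.03 m and contact force between pepper_mill and anything else below 0.001 N and contact force between the fingers and pepper_mill below 0.001 N) or (height (world z) of shaker above 0.03 m and contact force between shaker and anything else below 0.001 N and contact force between the fingers and shaker below 0.001 N) or (height (world z) of red_jar above 0.03 m and contact force between red_jar and anything else below 0.001 N and contact force between the fingers and red_jar below 0.001 N) or (height (world z) of spice_jar above 0.03 m and contact force between spice_jar and anything else below 0.001 N and contact force between the fingers and spice_jar below 0.001 N)).
It also fails if it takes over 109 s, if anything falls off the work surface, if the arm or the gripper's body presses on something with over 40 N, if the wrist force passes 120 N, or if a joint passes its speed limit or range.

## Working session

There is one attempt and no reset: what is moved stays moved. The work goes in short steps, Python scripts to look and compute and a tool call to move; the robot and the scene stay as the last step left them, time stands still between calls to the robot, and variables do not carry over. Pictures are saved under pics/ and viewed, at most 14 in all, crops included, and the job is handed in when it is done.

Besides the shell and the picture viewer there is one more tool, called by a JSON object that holds its "fn" and its "kwargs", one argument or row to a line. carry_out: Moves the arm, as the interface text tells. Its arguments: {"type":"object","properties":{"series":{"type":"array","items":{"type":"array","items":{"type":"number"}}}},"required":["series"]}

```bash
mkdir -p pics; ls; python3 - <<'E'
from cell import env
import cv2,numpy as np
s=env.state();print(s)
for n in ["scene","side","wrist"]:
    p,d=env.read_camera(n);cv2.imwrite(f"pics/{n}0.png",p[:,:,::-1]);np.savez(f"{n}0.npz",p=p,d=d);print(n,env.get_calibration(n),(d>0).mean())
E
```

```text
pics
{'t': 0.0, 'joints': array([ 1.17942534e+00,  4.91571326e-01,  1.55945980e+00, -4.84189916e-05,
        1.09169303e+00, -1.05598283e-01]), 'qvel': array([-0.00020815, -0.00061305, -0.00136559,  0.00100011,  0.00049442,
       -0.00151266]), 'tau': array([-1.39341719e-03, -6.12623334e+01, -2.58196807e+01,  6.92570047e-02,
        4.80562309e-02, -8.86348062e-05]), 'eef_pos': array([176.15449127, 599.62707583, 404.15075268]), 'tcp_rot': array([-3.14046293e+00, -7.65599303e-05,  2.85584226e+00]), 'ft_force': array([-0.41782212,  0.91127321, -0.5369578 ]), 'moment': array([-0.00451267, -0.0727642 ,  0.0171777 ]), 'grip_force': 0.0, 'opening': 1.0008539511827954}
scene {'intrinsics': array([[399.17091892,   0.        , 275.72701925],
       [  0.        , 399.17091892, 210.46214647],
       [  0.        ,   0.        ,   1.        ]]), 'cam_to_world': array([[-6.02573704e-01,  3.24717391e-01, -7.29015464e-01,
        -1.70784448e+02],
       [-7.97736898e-01, -2.18955204e-01,  5.61849144e-01,
         5.46902216e+02],
       [ 2.28204585e-02,  9.20118055e-01,  3.90975693e-01,
       
[... 527 characters left out ...]
  7.92138239e-01,
         8.63966304e+02],
       [ 0.00000000e+00,  0.00000000e+00,  0.00000000e+00,
         1.00000000e+00]])} 0.9959056122448979
wrist {'intrinsics': array([[339.04881725,   0.        , 280.96926683],
       [  0.        , 339.04881725, 214.79845801],
       [  0.        ,   0.        ,   1.        ]]), 'T_tool_cam': array([[ 4.13054585e-04,  9.66256654e-01,  2.57580878e-01,
         7.22839665e+01],
       [ 9.99999772e-01, -5.36936777e-04,  4.10605958e-04,
        -1.73254526e+00],
       [ 5.35055386e-04,  2.57580650e-01, -9.66256655e-01,
         2.07950128e+01],
       [ 0.00000000e+00,  0.00000000e+00,  0.00000000e+00,
         1.00000000e+00]])} 0.9959481292517007
```

View pics/scene0.png

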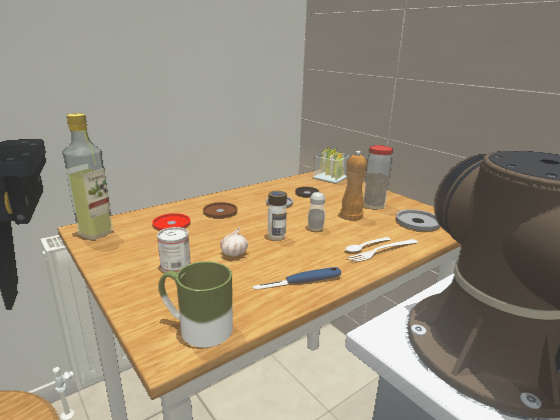

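View pics/side0.png

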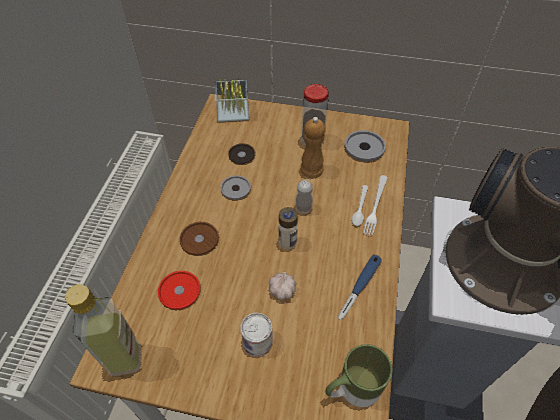

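The side view shows the stands at about: black (241,154), small grey (236,188), large grey (365,146), wood (199,238) and red (179,290). The objects are: red lid (316,93), mill head (314,130), shaker (304,190), spice jar (288,218), garlic (282,287) and tin (257,330). The scene view agrees.

```bash
cat > h.py <<'E'
import numpy as np,cv2
from scipy.optimize import least_squares
from cell import env
def cloud(d,K,T):
    v,u=np.mgrid[:d.shape[0],:d.shape[1]]
    P=np.stack([(u-K[0,2])/K[0,0]*d,-(v-K[1,2])/K[1,1]*d,-d],-1)
    return P@T[:3,:3].T+T[:3,3]
def ray(uv,K,T,z):
    uv=np.asarray(uv,float).reshape(-1,2)
    r=np.c_[(uv[:,0]-K[0,2])/K[0,0],-(uv[:,1]-K[1,2])/K[1,1],-np.ones(len(uv))]@T[:3,:3].T
    return T[:3,3]+r*((z-T[2,3])/r[:,2])[:,None]
def circ(p,r=None):
    p=np.asarray(p)[:,:2];m=p.mean(0)
    f=(lambda q:np.hypot(*(p-q[:2]).T)-(q[2] if r is None else r))
    q=least_squares(f,[*m,25],loss='soft_l1',f_scale=1.5).x
    return np.round(q,1)
E
python3 - <<'E'
from h import *
D={}
for n in["scene","side"]:
    z=np.load(n+"0.npz");c=env.get_calibration(n);K,T=c["intrinsics"],c["cam_to_world"]
    D[n]=(z["p"],cloud(z["d"],K,T),K,T)
P=D["side"][1]; t=P[(np.abs(P[...,2])<15)&(P[...,0]>350)]
print("table z",np.percentile(t[:,2],[5,50,95]))
p,P,K,T=D["side"]
for k,(u,v) in dict(black=(241,154),grey=(236,188),Grey=(365,146),wood=(199,238),red=(179,290)).items():
    X=ray([u,v],K,T,4)[0]
    out=[X.round()]
    for n in D:
        Q=D[n][1].reshape(-1,3)
        q=Q[(np.hypot(*(Q[:,:2]-X[:2]).T)<60)&(Q[:,2]>5.5)&(Q[:,2]<14)]
        if len(q)>20: out+=[n,len(q),circ(q),np.percentile(q[:,2],[50,95]).round(1)]
    print(k,*out)
for k,(u,v,h) in dict(redjar=(316,93,160),mill=(314,128,150),shaker=(304,186,88),spice=(288,214,104),garlic=(282,287,50),tin=(257,325,72)).items():
    X=ray([u,v],K,T,h)[0];out=[X.round()]
    for n in D:
        Q=D[n][1].reshape(-1,3)
        w=Q[(np.hypot(*(Q[:,:2]-X[:2]).T)<32)&(Q[:,2]>15)]
        if len(w)<20: continue
        top=np.percentile(w[:,2],99.5)
        out+=[n,"top",top.round(1)]
        for lo,hi in[(20,60),(h-32,h-4)]:
            q=w[(w[:,2]>lo)&(w[:,2]<hi)]
            if len(q)>20: out+=[len(q),circ(q)]
    print(k,*out)
E
```

```text
table z [-2.58650322  0.6653785   6.08023671]
black [ 642. -192.    4.] scene 90 [ 640.3 -189.7   32.6] [ 8.4 10.6] side 237 [ 640.2 -190.5   30.8] [ 8.2 12.2]
grey [624. -77.   4.] scene 40 [623.7 -75.1  34.5] [ 9.1 10.4] side 266 [624.6 -76.5  32.8] [ 8.  12.2]
Grey [ 330. -289.    4.] scene 527 [ 330.7 -280.3   46.2] [ 7.1 13.4] side 686 [ 330.2 -287.7   38.5] [ 7.8 13.4]
wood [665.  83.   4.] scene 178 [664.1  85.9  41.4] [ 8.3 10.7] side 476 [663.5  85.3  38.9] [ 7.6 12.2]
red [665. 217.   4.] scene 158 [662.9 217.9  41.6] [ 8.8 10.9] side 585 [662.9 216.   38.3] [ 7.5 12.2]
redjar [ 469. -280.  160.] scene top 161.9 330 [ 471.3 -284.3   30.5] 257 [ 471.4 -285.2   29.7] side top 164.3 33 [ 471.3 -287.3   30.9] 238 [ 470.2 -285.4   29.2]
mill [ 454. -169.  150.] scene top 168.5 315 [ 454.9 -178.    25.3] 231 [ 455.2 -178.1   23.6] side top 171.6 269 [ 454.  -179.    25.2] 207 [ 454.  -179.3   23.7]
shaker [452. -47.  88.] scene top 90.2 289 [452.3 -52.2  19.5] 179 [452.4 -52.8  16.7] side top 92.5 223 [451.7 -53.5  19.9] 147 [451.5 -53.3  16.3]
spice [469.  49. 104.] scene top 106.1 307 [469.1  51.1  20.3] 223 [469.7  51.1  20. ] side top 108.5 186 [468.3  49.5  20.9] 146 [468.3  50.9  19.6]
garlic [452. 189.  50.] scene top 56.7 391 [446.9 180.1  15. ] 365 [448.2 179.1  16.2] side top 57.1 486 [452.9 179.3  16.3] 420 [453.5 176.2  18.2]
tin [477. 286.  72.] scene top 72.2 508 [477.6 290.3  27.3] 421 [476.6 290.7  26.3] side top 74.5 216 [478.1 289.   28.5] 300 [476.1 294.2  23. ]
```

{"fn": "carry_out", "kwargs": {
  "series": [
    [-0.018, -0.016, 0, 3, 1],
    [-0.054, -0.047, 0, 8, 1],
    [-0.09, -0.078, 0, 13, 1],
    [-0.126, -0.109, 0, 18, 1],
    [-0.162, -0.14, 0, 24, 1],
    [-0.198, -0.171, 0, 30, 1],
    [-0.234, -0.202, 0, 36, 1],
    [-0.27, -0.233, 0, 42, 1],
    [-0.306, -0.265, 0, 48, 1],
    [-0.342, -0.297, 0, 53, 1],
    [-0.378, -0.328, 0, 58, 1],
    [-0.414, -0.36, 0, 63, 1],
    [-0.45, -0.391, 0, 67, 1],
    [-0.486, -0.423, 0, 71, 1],
    [-0.515, -0.448, 0, 73, 1],
    [-0.538, -0.468, 0, 73.6, 1],
    [-0.538, -0.468, 0, 73.6, 1]
  ]
}}

```text
t: 2.28
eef_pos: [561.1, -2.5, 404.2]
tcp_rot: [-3.141, -0.0, 1.569]
ft_force: [-0.0, 0.4, 0.3]
opening: 0.998
grip_force: 0.0
```

```bash
cat >> h.py <<'E'
from scipy.spatial.transform import Rotation as R
def wrist():
    s=env.state();c=env.get_calibration("wrist")
    T=np.eye(4);T[:3,:3]=R.from_euler('xyz',s["tcp_rot"]).as_matrix();T[:3,3]=s["eef_pos"]
    p,d=env.read_camera("wrist");return s,p,d,c["intrinsics"],T@c["T_tool_cam"]
E
python3 - <<'E'
from h import *
s,p,d,K,T=wrist();print(s["t"],s["eef_pos"],s["tcp_rot"])
cv2.imwrite("pics/w1.png",p[:,:,::-1]);np.savez("w1.npz",p=p,d=d,K=K,T=T)
Q=cloud(d,K,T).reshape(-1,3);print(np.median(Q[np.abs(Q[:,2])<6,2]))
for k,X in dict(black=(640.5,-190.5),grey=(624,-76),wood=(664,85),red=(663,217)).items():
    q=Q[(np.hypot(*(Q[:,:2]-X).T)<60)&(Q[:,2]>5.5)&(Q[:,2]<14)]
    if len(q)>30: print(k,len(q),circ(q),np.median(q[:,2]))
for k,(x,y,h) in dict(redjar=(471,-285,160),mill=(454.5,-178.5,168),shaker=(452,-53,88),spice=(469,51,104),tin=(477,290,72)).items():
    w=Q[(np.hypot(Q[:,0]-x,Q[:,1]-y)<35)&(Q[:,2]>h-32)]
    if len(w)>30: print(k,len(w),circ(w),circ(w[w[:,2]<h-5]),w[:,2].max())
E
```

```text
2.275 [561.06811304  -2.51041372 404.2082851 ] [-3.14117699e+00 -7.39699928e-05  1.56891508e+00]
-0.7369271914120361
black 351 [ 639.6 -192.1   32.5] 8.590220989154204
grey 713 [623.8 -78.7  34.5] 8.72020502143073
wood 1165 [663.3  82.2  41.4] 8.747850276836573
red 373 [662.9 214.8  42.3] 8.673647848320684
shaker 647 [453.5 -51.7  12.1] [451.3 -54.9  16.3] 90.90459488623196
spice 3276 [476.4  43.5  17.9] [467.   48.9  20.5] 314.5742604179951
```

View pics/w1.png

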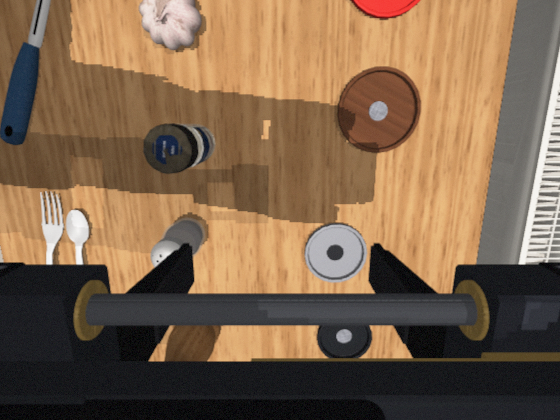

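The wrist view agrees to about 2 mm: wood (378,110), small grey (335,252), black (343,336), spice cap (172,148), shaker (178,248).

{"fn": "carry_out", "kwargs": {
  "series": [
    [0.02, -0.03, 0, 0, 1],
    [0.04, -0.065, 0, 0, 1],
    [0.053, -0.0925, 0.01, 0, 1],
    [0.053, -0.0925, 0.04, 0, 1],
    [0.053, -0.0925, 0.075, 0, 1],
    [0.053, -0.0925, 0.11, 0, 1],
    [0.053, -0.0925, 0.135, 0, 1],
    [0.053, -0.0925, 0.148, 0, 1],
    [0.053, -0.0925, 0.151, 0, 1],
    [0.053, -0.0925, 0.151, 0, 1],
    [0.053, -0.0925, 0.151, 0, 0.6],
    [0.053, -0.0925, 0.151, 0, 0.3],
    [0.053, -0.0925, 0.151, 0, 0.3],
    [0.053, -0.0925, 0.151, 0, 0.3],
    [0.053, -0.0925, 0.151, 0, 0.3],
    [0.053, -0.0925, 0.151, 0, 0.3]
  ]
}}

```text
t: 4.32
eef_pos: [467.9, 51.9, 253.7]
tcp_rot: [3.142, -0.0, 1.571]
ft_force: [0.0, -0.2, -0.7]
opening: 0.425
grip_force: 14.6
```

{"fn": "carry_out", "kwargs": {
  "series": [
    [0, 0, -0.01, 0, 0.3],
    [0, 0, -0.03, 0, 0.3],
    [0, 0, -0.05, 0, 0.3],
    [-0.01, 0.007, -0.06, 0, 0.3],
    [-0.03, 0.021, -0.06, 0, 0.3],
    [-0.06, 0.043, -0.06, 0, 0.3],
    [-0.09, 0.064, -0.06, 0, 0.3],
    [-0.12, 0.085, -0.06, 0, 0.3],
    [-0.15, 0.107, -0.06, 0, 0.3],
    [-0.18, 0.128, -0.06, 0, 0.3],
    [-0.21, 0.149, -0.06, 0, 0.3],
    [-0.23, 0.163, -0.06, 0, 0.3],
    [-0.24, 0.17, -0.06, 0, 0.3],
    [-0.242, 0.172, -0.06, 0, 0.3],
    [-0.242, 0.172, -0.05, 0, 0.3],
    [-0.242, 0.172, -0.035, 0, 0.3],
    [-0.242, 0.172, -0.022, 0, 0.3],
    [-0.242, 0.172, -0.014, 0, 0.3],
    [-0.242, 0.172, -0.014, 0, 0.3]
  ]
}}

```text
t: 6.7
eef_pos: [639.9, -189.9, 266.9]
tcp_rot: [-3.14, -0.001, 1.571]
ft_force: [0.2, 0.5, -0.3]
opening: 0.423
grip_force: 30.0
```

```bash
python3 - <<'E'
from h import *
s=env.state();print(s["t"],s["eef_pos"],s["ft_force"],s["opening"])
for n in["scene","side"]:
    p,d=env.read_camera(n);c=env.get_calibration(n);K,T=c["intrinsics"],c["cam_to_world"]
    Q=cloud(d,K,T).reshape(-1,3)
    w=Q[(np.hypot(Q[:,0]-640,Q[:,1]+191)<30)&(Q[:,2]>20)&(Q[:,2]<85)]
    print(n,len(w),circ(w,20.5) if len(w)>20 else 0)
    if n=="side": cv2.imwrite("pics/s2.png",cv2.resize(p[80:280,150:400,::-1],None,fx=3,fy=3))
E
```

```text
6.7 [ 639.93924287 -189.87417559  266.87734668] [ 0.2024077   0.54204371 -0.28052506] 0.42276647652374866
scene 317 [ 640.5 -190.4   25. ]
side 310 [ 639.7 -191.8   25. ]
```

View pics/s2.png

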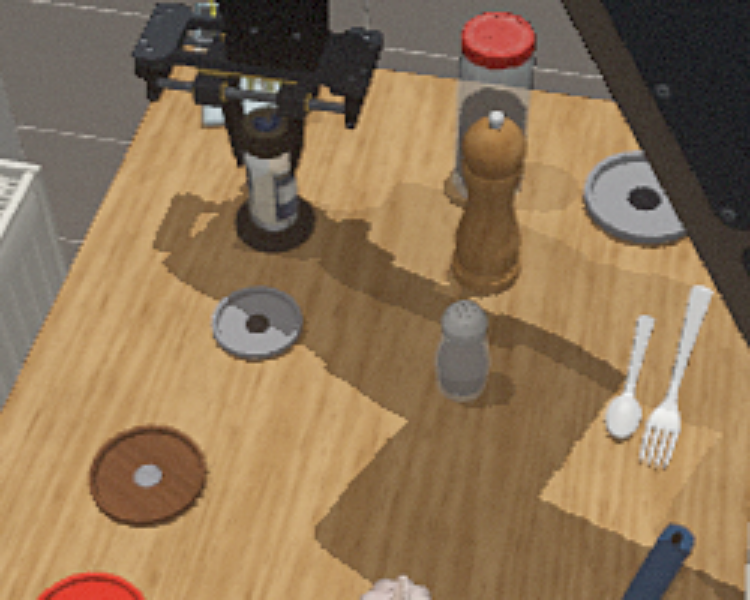

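The jar is upright over the black stand (crop 275,230), centred to about 1 mm. Now I'll lower it and release.

{"fn": "carry_out", "kwargs": {
  "series": [
    [0, 0, 0.003, 0, 0.3],
    [0, 0, 0.006, 0, 0.3],
    [0, 0, 0.008, 0, 0.3],
    [0, 0, 0.009, 0, 0.3],
    [0, 0, 0.0095, 0, 0.3],
    [0, 0, 0.0095, 0, 0.3]
  ]
}}

```text
t: 7.55
eef_pos: [640.0, -190.0, 258.2]
tcp_rot: [3.142, -0.0, 1.571]
ft_force: [-0.6, 0.3, -0.5]
opening: 0.422
grip_force: 30.0
```

{"fn": "carry_out", "kwargs": {
  "series": [
    [0, 0, 0.0005, 0, 0.3],
    [0, 0, 0.001, 0, 0.3],
    [0, 0, 0.001, 0, 0.3]
  ]
}}

```text
t: 7.92
eef_pos: [640.0, -190.0, 257.7]
tcp_rot: [3.141, 0.0, 1.571]
ft_force: [-0.8, -0.1, 5.6]
opening: 0.425
grip_force: 30.0
```

{"fn": "carry_out", "kwargs": {
  "series": [
    [0, 0, 0, 0, 0.45],
    [0, 0, 0, 0, 0.6],
    [0, 0, 0, 0, 0.8],
    [0, 0, 0, 0, 1],
    [0, 0, 0, 0, 1],
    [0, 0, -0.015, 0, 1],
    [0, 0, -0.055, 0, 1],
    [0, 0, -0.1, 0, 1],
    [0.02, -0.03, -0.115, 0, 1],
    [0.05, -0.07, -0.115, 0, 1],
    [0.085, -0.12, -0.115, 0, 1],
    [0.12, -0.165, -0.115, 0, 1],
    [0.1365, -0.188, -0.115, 0, 1],
    [0.1365, -0.188, -0.09, 0, 1],
    [0.1365, -0.188, -0.05, 0, 1],
    [0.1365, -0.188, -0.01, 0, 1],
    [0.1365, -0.188, 0.02, 0, 1],
    [0.1365, -0.188, 0.034, 0, 1],
    [0.1365, -0.188, 0.036, 0, 1],
    [0.1365, -0.188, 0.036, 0, 1]
  ]
}}

```text
t: 10.42
eef_pos: [452.2, -53.6, 222.1]
tcp_rot: [3.14, 0.0, 1.571]
ft_force: [0.8, -0.3, 0.2]
opening: 1.0
grip_force: 0.0
```

{"fn": "carry_out", "kwargs": {
  "series": [
    [0, 0, 0, 0, 0.8],
    [0, 0, 0, 0, 0.6],
    [0, 0, 0, 0, 0.3],
    [0, 0, 0, 0, 0.3],
    [0, 0, 0, 0, 0.3],
    [0, 0, 0, 0, 0.3],
    [0, 0, 0, 0, 0.3]
  ]
}}

```text
t: 11.3
eef_pos: [451.9, -53.6, 221.1]
tcp_rot: [-3.141, -0.0, 1.571]
ft_force: [0.2, -0.3, -1.3]
opening: 0.429
grip_force: 29.6
```

```bash
cat > look.py <<'E'
from h import *
import sys
x,y,lo,hi,r=map(float,sys.argv[1:6])
s=env.state();print(s["t"],s["eef_pos"])
for n in["scene","side"]:
    p,d=env.read_camera(n);c=env.get_calibration(n);K,T=c["intrinsics"],c["cam_to_world"]
    Q=cloud(d,K,T).reshape(-1,3)
    w=Q[(np.hypot(Q[:,0]-x,Q[:,1]-y)<r+12)&(Q[:,2]>lo)&(Q[:,2]<hi)]
    print(n,len(w),circ(w,r)[:2] if len(w)>20 else 0,w[:,2].max() if len(w) else 0)
    cv2.imwrite("pics/last_%s.png"%n,p[:,:,::-1])
E
python3 look.py 640 -191 20 90 20.5; python3 look.py 452 -53 10 34 22
```

```text
11.3 [451.94179026 -53.56798794 221.13919225]
scene 25 [ 642.1 -190.8] 34.97841447682106
side 331 [ 640.4 -192.1] 89.26140370981125
11.4 [451.94097369 -53.5840834  221.15533798]
scene 158 [453.3 -53.6] 33.989832552535916
side 98 [451.7 -55.1] 33.49442845853298
```

{"fn": "carry_out", "kwargs": {
  "series": [
    [0, 0, -0.01, 0, 0.3],
    [0, 0, -0.03, 0, 0.3],
    [0, 0, -0.045, 0, 0.3],
    [-0.002, 0.01, -0.05, 0, 0.3],
    [-0.005, 0.035, -0.05, 0, 0.3],
    [-0.008, 0.065, -0.05, 0, 0.3],
    [-0.012, 0.095, -0.05, 0, 0.3],
    [-0.017, 0.125, -0.05, 0, 0.3],
    [-0.02, 0.15, -0.05, 0, 0.3],
    [-0.023, 0.168, -0.05, 0, 0.3],
    [-0.0235, 0.172, -0.05, 0, 0.3],
    [-0.0235, 0.172, -0.045, 0, 0.3],
    [-0.0235, 0.172, -0.03, 0, 0.3],
    [-0.0235, 0.172, -0.018, 0, 0.3],
    [-0.0235, 0.172, -0.012, 0, 0.3],
    [-0.0235, 0.172, -0.008, 0, 0.3],
    [-0.0235, 0.172, -0.0055, 0, 0.3],
    [-0.0235, 0.172, -0.0045, 0, 0.3],
    [-0.0235, 0.172, -0.004, 0, 0.3]
  ]
}}

```text
t: 13.88
eef_pos: [624.0, -77.0, 225.4]
tcp_rot: [3.141, -0.0, 1.571]
ft_force: [-0.8, -1.2, -0.5]
opening: 0.424
grip_force: 29.6
```

```bash
python3 look.py 624 -77 14 36 22
```

```text
13.875 [623.97555746 -76.98806262 225.38860151]
scene 111 [625.8 -77.1] 35.900325654021856
side 81 [624.1 -78. ] 35.91348041624735
```

{"fn": "carry_out", "kwargs": {
  "series": [
    [0, 0, 0.0005, 0, 0.3],
    [0, 0, 0.001, 0, 0.3],
    [0, 0, 0.001, 0, 0.3]
  ]
}}

```text
t: 14.35
eef_pos: [624.0, -77.0, 225.1]
tcp_rot: [3.141, 0.0, 1.571]
ft_force: [-1.7, -0.3, 8.5]
opening: 0.43
grip_force: 30.0
```

{"fn": "carry_out", "kwargs": {
  "series": [
    [0, 0, 0, 0, 0.5],
    [0, 0, 0, 0, 0.7],
    [0, 0, 0, 0, 1],
    [0, 0, 0, 0, 1],
    [0, 0, -0.015, 0, 1],
    [0, 0, -0.06, 0, 1],
    [0, 0, -0.115, 0, 1],
    [0, 0, -0.165, 0, 1],
    [-0.01, -0.02, -0.18, 0, 1],
    [-0.035, -0.06, -0.18, 0, 1],
    [-0.065, -0.11, -0.18, 0, 1],
    [-0.09, -0.15, -0.18, 0, 1],
    [-0.102, -0.1695, -0.18, 0, 1],
    [-0.102, -0.1695, -0.18, 0, 1],
    [-0.102, -0.1695, -0.16, 0, 1],
    [-0.102, -0.1695, -0.13, 0, 1],
    [-0.102, -0.1695, -0.105, 0, 1],
    [-0.102, -0.1695, -0.09, 0, 1],
    [-0.102, -0.1695, -0.088, 0, 1],
    [-0.102, -0.1695, -0.088, 0, 1]
  ]
}}

```text
t: 16.85
eef_pos: [455.0, -178.9, 312.7]
tcp_rot: [3.141, 0.0, 1.572]
ft_force: [0.1, 0.2, -0.1]
opening: 0.999
grip_force: 0.0
```

{"fn": "carry_out", "kwargs": {
  "series": [
    [0, 0, 0, 0, 0.8],
    [0, 0, 0, 0, 0.6],
    [0, 0, 0, 0, 0.3],
    [0, 0, 0, 0, 0.3],
    [0, 0, 0, 0, 0.3],
    [0, 0, 0, 0, 0.3],
    [0, 0, 0, 0, 0.3]
  ]
}}

```text
t: 17.73
eef_pos: [454.5, -179.1, 312.2]
tcp_rot: [-3.142, -0.0, 1.571]
ft_force: [-1.0, -0.3, 0.9]
opening: 0.5
grip_force: 30.0
```

```bash
python3 look.py 624 -77 14 60 22;python3 look.py 454.5 -179 20 60 25
```

```text
17.725 [ 454.4642261  -179.08046115  312.2372247 ]
scene 248 [626.6 -77.1] 59.7548680674866
side 232 [624.7 -79.1] 59.98085057204514
17.825 [ 454.46674808 -179.07129136  312.23497718]
scene 0 0 0
side 266 [ 453.9 -178.7] 59.98955111621535
```

{"fn": "carry_out", "kwargs": {
  "series": [
    [0, 0, -0.008, 0, 0.3],
    [0, 0, -0.025, 0, 0.3],
    [0, 0, -0.045, 0, 0.3],
    [0.007, 0.005, -0.05, 0, 0.3],
    [0.025, 0.018, -0.05, 0, 0.3],
    [0.05, 0.038, -0.05, 0, 0.3],
    [0.077, 0.06, -0.05, 0, 0.3],
    [0.105, 0.082, -0.05, 0, 0.3],
    [0.133, 0.105, -0.05, 0, 0.3],
    [0.16, 0.127, -0.05, 0, 0.3],
    [0.187, 0.148, -0.05, 0, 0.3],
    [0.213, 0.17, -0.05, 0, 0.3],
    [0.236, 0.188, -0.05, 0, 0.3],
    [0.252, 0.2, -0.05, 0, 0.3],
    [0.26, 0.207, -0.05, 0, 0.3],
    [0.263, 0.209, -0.05, 0, 0.3],
    [0.263, 0.209, -0.045, 0, 0.3],
    [0.263, 0.209, -0.033, 0, 0.3],
    [0.263, 0.209, -0.022, 0, 0.3],
    [0.263, 0.209, -0.016, 0, 0.3]
  ]
}}

```text
t: 20.42
eef_pos: [663.2, 83.7, 327.0]
tcp_rot: [-3.14, -0.0, 1.571]
ft_force: [0.3, -0.8, -1.8]
opening: 0.499
grip_force: 30.0
```

```bash
python3 look.py 663.5 84 25 65 25;python3 look.py 663.5 84 70 110 23
```

```text
20.425 [663.24804219  83.73244331 327.0259109 ]
scene 339 [662.   85.6] 64.91079913037191
side 324 [661.5  85.3] 64.98643686623836
20.525 [663.32100665  83.8570849  327.24981894]
scene 273 [666.6  83. ] 109.83835888098224
side 295 [664.2  81. ] 109.80188313011661
```

View pics/last_scene.png

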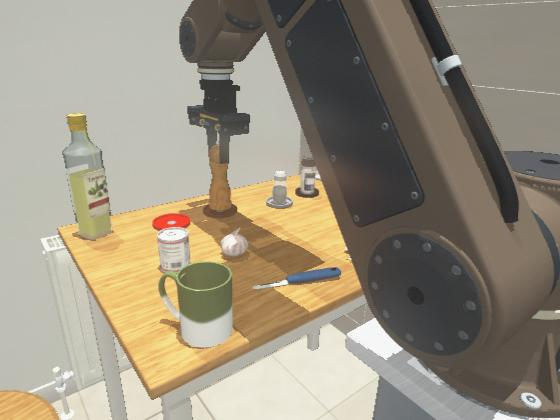

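The mill hangs upright over the wood stand (220,210), so I'll lower it.

{"fn": "carry_out", "kwargs": {
  "series": [
    [0, 0, 0.003, 0, 0.3],
    [0, 0, 0.006, 0, 0.3],
    [0, 0, 0.008, 0, 0.3],
    [0, 0, 0.0095, 0, 0.3],
    [0, 0, 0.0105, 0, 0.3],
    [0, 0, 0.0115, 0, 0.3],
    [0, 0, 0.012, 0, 0.3],
    [0, 0, 0.012, 0, 0.3]
  ]
}}

```text
t: 21.62
eef_pos: [663.4, 84.0, 316.3]
tcp_rot: [3.141, -0.0, 1.571]
ft_force: [0.0, 0.5, -1.7]
opening: 0.496
grip_force: 30.0
```

{"fn": "carry_out", "kwargs": {
  "series": [
    [0, 0, 0.0005, 0, 0.3],
    [0, 0, 0.001, 0, 0.3],
    [0, 0, 0.001, 0, 0.3]
  ]
}}

```text
t: 22.0
eef_pos: [663.4, 84.1, 316.2]
tcp_rot: [3.14, -0.0, 1.571]
ft_force: [-2.9, 0.2, 6.0]
opening: 0.5
grip_force: 30.0
```

{"fn": "carry_out", "kwargs": {
  "series": [
    [0, 0, 0, 0, 0.53],
    [0, 0, 0, 0, 0.56],
    [0, 0, 0, 0, 0.65],
    [0, 0, 0, 0, 0.8],
    [0, 0, 0, 0, 1],
    [0, 0, 0, 0, 1],
    [0, 0, -0.015, 0, 1],
    [0, 0, -0.055, 0, 1],
    [0, 0, -0.085, 0, 1],
    [-0.03, -0.015, -0.09, 0, 1],
    [-0.08, -0.04, -0.09, 0, 1],
    [-0.13, -0.067, -0.09, 0, 1],
    [-0.18, -0.093, -0.09, 0, 1],
    [-0.23, -0.12, -0.09, 0, 1],
    [-0.28, -0.146, -0.09, 0, 1],
    [-0.33, -0.172, -0.09, 0, 1],
    [-0.36, -0.189, -0.09, 0, 1],
    [-0.369, -0.1925, -0.09, 0, 1],
    [-0.369, -0.1925, -0.09, 0, 1]
  ]
}}

```text
t: 24.38
eef_pos: [471.1, -285.0, 405.7]
tcp_rot: [3.141, 0.0, 1.57]
ft_force: [0.6, 0.3, -0.5]
opening: 0.998
grip_force: 0.0
```

```bash
python3 look.py 663.5 84 14 160 25;python3 look.py 470 -285 120 158 30
```

```text
24.375 [ 471.1403089  -285.02053184  405.73482802]
scene 1109 [665.7  84. ] 159.79650717010315
side 1135 [664.   82.2] 159.9493226401437
24.475 [ 471.53963715 -284.18109932  405.48297072]
scene 0 0 0
side 332 [ 470.2 -285.9] 157.92143142011548
```

View pics/last_side.png

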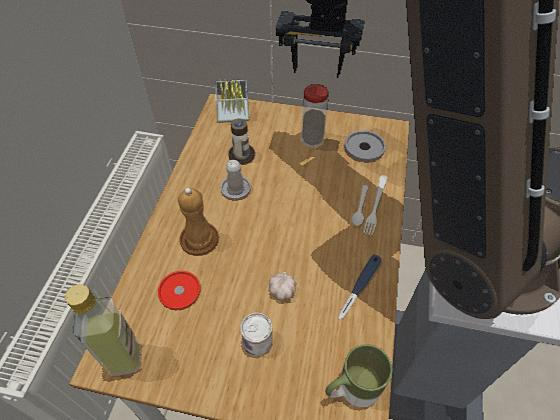

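Mill, shaker and spice jar all stand on their stands (side pixels (199,240), (235,188), (241,154)). The gripper is above the red jar at (315,93).

{"fn": "carry_out", "kwargs": {
  "series": [
    [0, 0, 0.015, 0, 1],
    [0, 0, 0.04, 0, 1],
    [0, 0, 0.065, 0, 1],
    [0, 0, 0.083, 0, 1],
    [0, 0, 0.09, 0, 1],
    [0, 0, 0.091, 0, 1],
    [0, 0, 0.091, 0, 1],
    [0, 0, 0.091, 0, 0.8],
    [0, 0, 0.091, 0, 0.4],
    [0, 0, 0.091, 0, 0.4],
    [0, 0, 0.091, 0, 0.4],
    [0, 0, 0.091, 0, 0.4],
    [0, 0, 0.091, 0, 0.4]
  ]
}}

```text
t: 26.2
eef_pos: [471.0, -285.1, 314.3]
tcp_rot: [3.142, -0.0, 1.571]
ft_force: [-2.3, 0.5, 2.3]
opening: 0.639
grip_force: 30.0
```

{"fn": "carry_out", "kwargs": {
  "series": [
    [0, 0, -0.006, 0, 0.4],
    [0, 0, -0.02, 0, 0.4],
    [0, 0, -0.04, 0, 0.4],
    [0, 0, -0.06, 0, 0.4],
    [0, 0, -0.08, 0, 0.4],
    [0, 0, -0.088, 0, 0.4],
    [0, 0, -0.09, 0, 0.4],
    [0, 0, -0.09, 0, 0.4]
  ]
}}

```text
t: 27.2
eef_pos: [471.0, -285.0, 403.8]
tcp_rot: [-3.141, -0.001, 1.571]
ft_force: [-0.1, -0.5, -2.9]
opening: 0.643
grip_force: 30.0
```

```bash
python3 - <<'E'
from h import *
z=np.load("side0.npz");c=env.get_calibration("side");Q=cloud(z["d"],c["intrinsics"],c["cam_to_world"])
b=Q[280:385,65:140].reshape(-1,3);b=b[b[:,2]>30]
print(b.min(0),b.max(0))
for lo in range(30,330,40):
    q=b[(b[:,2]>lo)&(b[:,2]<lo+40)]
    if len(q)>9:print(lo,q.min(0).round(),q.max(0).round())
E
python3 look.py 471 -285 100 205 30
```

```text
[359.83026165 339.33532791  30.52004064] [745.36012079 618.32586309 863.96630426]
30 [678. 342.  31.] [730. 411.  70.]
70 [678. 342.  70.] [732. 411. 110.]
110 [678. 342. 110.] [731. 411. 150.]
150 [678. 339. 150.] [745. 411. 190.]
190 [679. 340. 190.] [743. 411. 230.]
230 [696. 359. 230.] [732. 393. 268.]
27.2 [ 470.96921978 -285.03227981  403.76345757]
scene 0 0 0
side 902 [ 470.2 -284.3] 204.9254854756349
```

{"fn": "carry_out", "kwargs": {
  "series": [
    [0.007, 0.002, 0, 0, 0.4],
    [0.022, 0.005, 0, 0, 0.4],
    [0.045, 0.01, 0, 0, 0.4],
    [0.072, 0.015, 0, 0, 0.4],
    [0.1, 0.02, 0, 0, 0.4],
    [0.13, 0.025, 0, 0, 0.4],
    [0.16, 0.03, 0, 0, 0.4],
    [0.19, 0.03, 0, 0, 0.4],
    [0.22, 0.03, 0, 0, 0.4],
    [0.25, 0.03, 0, 0, 0.4],
    [0.28, 0.03, 0, 0, 0.4],
    [0.31, 0.03, 0, 0, 0.4],
    [0.34, 0.03, 0, 0, 0.4],
    [0.37, 0.03, 0, 0, 0.4],
    [0.4, 0.03, 0, 0, 0.4],
    [0.43, 0.035, 0, 0, 0.4],
    [0.455, 0.045, 0, 0, 0.4],
    [0.475, 0.06, 0, 0, 0.4],
    [0.49, 0.078, 0, 0, 0.4],
    [0.498, 0.098, 0, 0, 0.4]
  ]
}}

```text
t: 29.8
eef_pos: [568.6, 214.7, 404.1]
tcp_rot: [-3.141, -0.0, 1.573]
ft_force: [0.2, -0.7, -3.5]
opening: 0.641
grip_force: 29.8
```

{"fn": "carry_out", "kwargs": {
  "series": [
    [0.003, 0.02, 0, 0, 0.4],
    [0.003, 0.042, 0, 0, 0.4],
    [0.003, 0.062, 0, 0, 0.4],
    [0.003, 0.078, 0, 0, 0.4],
    [0.003, 0.09, 0, 0, 0.4],
    [0.003, 0.094, 0, 0, 0.4],
    [0.003, 0.094, 0, 0, 0.4],
    [0.003, 0.094, 0.01, 0, 0.4],
    [0.003, 0.094, 0.03, 0, 0.4],
    [0.003, 0.094, 0.05, 0, 0.4],
    [0.003, 0.094, 0.065, 0, 0.4],
    [0.003, 0.094, 0.072, 0, 0.4],
    [0.003, 0.094, 0.075, 0, 0.4],
    [0.003, 0.094, 0.075, 0, 0.4]
  ]
}}

```text
t: 31.55
eef_pos: [662.9, 216.0, 329.6]
tcp_rot: [3.141, -0.0, 1.571]
ft_force: [0.5, 0.6, -3.6]
opening: 0.638
grip_force: 30.0
```

```bash
python3 look.py 663 216 25 60 30;python3 look.py 663 216 70 120 30;python3 look.py 477 290 20 50 28
```

```text
31.55 [662.87909076 216.03575086 329.59766056]
scene 399 [662.2 216.8] 59.97804881172317
side 275 [661.9 216.3] 59.828724341771704
31.65 [662.88101124 216.03748435 329.84867415]
scene 619 [662.4 216.8] 119.95999559321871
side 448 [662.1 216.3] 119.71057706880651
31.75 [662.85665674 216.00870599 329.7761358 ]
scene 429 [478.6 290.3] 49.950011925594936
side 180 [478.  289.6] 49.979730354424305
```

View pics/last_scene.png

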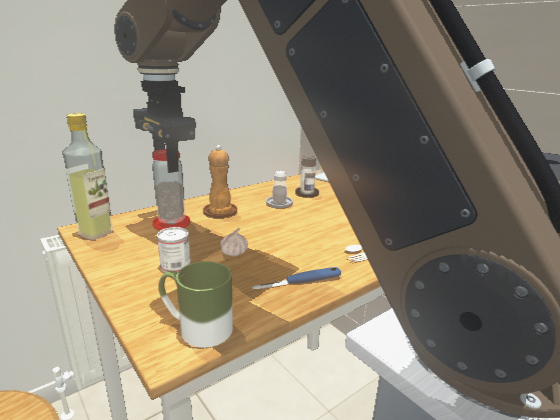

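The red jar is upright over the red stand (170,222), with its underside about 15 mm up. I'll lower it 11 to 12 mm.

{"fn": "carry_out", "kwargs": {
  "series": [
    [0, 0, 0.003, 0, 0.4],
    [0, 0, 0.006, 0, 0.4],
    [0, 0, 0.008, 0, 0.4],
    [0, 0, 0.0095, 0, 0.4],
    [0, 0, 0.0105, 0, 0.4],
    [0, 0, 0.011, 0, 0.4],
    [0, 0, 0.0115, 0, 0.4],
    [0, 0, 0.0115, 0, 0.4]
  ]
}}

```text
t: 32.85
eef_pos: [662.8, 216.0, 318.3]
tcp_rot: [3.141, -0.0, 1.571]
ft_force: [-2.7, 0.2, 2.5]
opening: 0.638
grip_force: 30.0
```

{"fn": "carry_out", "kwargs": {
  "series": [
    [0, 0, 0.0004, 0, 0.4],
    [0, 0, 0.0004, 0, 0.4]
  ]
}}

```text
t: 33.1
eef_pos: [662.7, 216.1, 318.3]
tcp_rot: [3.141, -0.0, 1.571]
ft_force: [-3.3, -0.1, 6.2]
opening: 0.642
grip_force: 30.0
```

{"fn": "carry_out", "kwargs": {
  "series": [
    [0, 0, 0, 0, 0.67],
    [0, 0, 0, 0, 0.71],
    [0, 0, 0, 0, 0.8],
    [0, 0, 0, 0, 1],
    [0, 0, 0, 0, 1],
    [0, 0, -0.01, 0, 1],
    [0, 0, -0.035, 0, 1],
    [0, 0, -0.07, 0, 1],
    [0, 0, -0.1, 0, 1],
    [-0.02, -0.03, -0.1, 0, 1],
    [-0.05, -0.08, -0.1, 0, 1],
    [-0.08, -0.13, -0.1, 0, 1],
    [-0.1, -0.16, -0.1, 0, 1],
    [-0.1, -0.16, -0.1, 0, 1]
  ]
}}

```text
t: 34.85
eef_pos: [501.3, 115.1, 418.7]
tcp_rot: [3.14, -0.0, 1.57]
ft_force: [1.0, 0.8, -0.1]
opening: 0.998
grip_force: 0.0
```

```bash
python3 - <<'E'
from h import *
print(env.state()["t"],env.state()["eef_pos"])
o=dict(red=(663,216,30.5,161),mill=(663.5,84,25,170),shaker=(624,-77,20,90),spice=(640,-191,20.5,105))
for n in["scene","side"]:
    p,d=env.read_camera(n);c=env.get_calibration(n);Q=cloud(d,c["intrinsics"],c["cam_to_world"]).reshape(-1,3)
    for k,(x,y,r,h) in o.items():
        w=Q[(np.hypot(Q[:,0]-x,Q[:,1]-y)<r+12)&(Q[:,2]>14)&(Q[:,2]<h+12)]
        a=[w[(w[:,2]>l)&(w[:,2]<u)] for l,u in((14,h*.35),(h*.6,h*.95))]
        print(n,k,*[circ(q,r)[:2] if len(q)>20 else None for q in a],np.percentile(w[:,2],99.5).round(1) if len(w) else 0)
    cv2.imwrite(f"pics/end_{n}.png",p[:,:,::-1])
E
```

```text
34.85 [501.34056823 115.08097405 418.67081254]
scene red [662.4 216.5] [663.1 216.4] 165.9
scene mill [662.7  85.8] [666.3  83.5] 172.9
scene shaker [624.2 -75.8] [627.6 -78.4] 94.5
scene spice [ 641.6 -191.2] [ 641.9 -190.9] 110.1
side red [661.7 215.8] [662.  215.4] 168.8
side mill [662.4  85.3] [664.3  81.3] 175.5
side shaker [623.7 -76. ] [626.8 -78.2] 95.5
side spice [ 638.4 -191.9] [ 639.7 -191.5] 113.2
```

View pics/end_side.png

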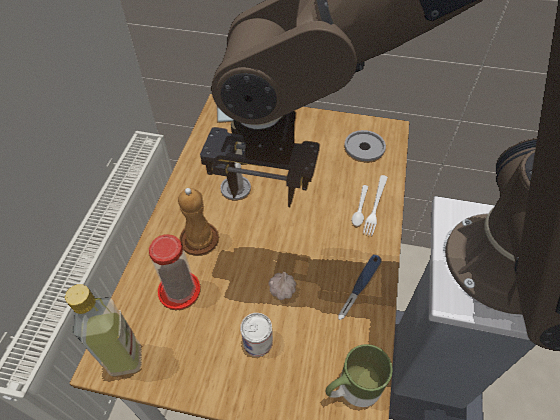

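All four stand on their stands, with tops about 4 mm higher than before. The tin and garlic have not moved.

```bash
python3 -c "
from cell import env
print(env.job_done())"
```

```text
the job is handed in; nothing more can be done
None
```

I handed the job in at about 35 s: by my last camera check all four seasonings stand upright, centred to within about 3 mm on their own stands, with the tin and garlic not moved; no verdict came back.

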